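# Scoop the large craft balls out of the mixed tray

### The job

Pick up the wire scoop and use it to scoop the two large wooden balls out of the dark grey tray, letting the small ones drop between its bars so that all four stay in the tray; tip the large ones gently, from low down, into the white dish. Then put the scoop back down on the bare table, level on its bars. Touch the balls only with the scoop, and leave the tape dispenser, the pen pot and the carton alone.

Things in the scene. Friction and masses are not known exactly. Their poses are not given: they have to be found in the camera images.
- scoop: Wire scoop, steel rod with wooden grip, 300 g, loose, at first level on the table between tray and dish. Origin: on its underside below the grip's middle; z up; open nose towards its -x; 166 mm wide. Floor: six 6 mm round bars along x, at y = -80, -48, -16, 16, 48, 80 mm (26 mm gaps), tips free, no cross bar at the nose. A large ball rests on two bars, 2 mm above the underside; small ones drop through
- scoop_grip (a point): Middle of the scoop's grip, 105 mm straight above its origin: a wooden block 22 mm thick along the scoop's x, 90 mm long along its y, 28 mm tall, free from above. Two rods from the back reach it at y = -40 and 40 mm. Gripped across its thickness (closing along the scoop's x) it does not swing. Axes as the scoop's
- scoop_nose (a point): Middle of the line of bar tips, level with the underside, at x = -78 mm in the scoop's frame. With the nose 10 to 15 degrees up, large balls roll to the back and stay; nose down they roll off over the tips. Each side is one rod sloping from the top of the back down to 20 mm behind the tips
- scoop_back (a point): Foot of the scoop's open wire back, level with the underside, at x = 30 mm in the scoop's frame; the back is 53 mm high
- tray: Open dark grey plastic tray, fixed. Outside 280 (x) by 200 (y) by 45 mm high, walls upright, walls and floor 5 mm thick: inside 270 by 190 mm. Origin: centre of its underside; z up; -x end nearer the robot. All balls start in the -x half; the +x half is empty, with room for the scoop (nose to -x) to go down and be drawn along until the balls meet the -x end wall and ride up on the bars
- tray_floor (a point): Middle of the tray's inner floor, 5 mm above the table; axes as the tray's
- dish: Round white ceramic dish, loose, 800 g: 196 mm across at the rim, 55 mm high, flat inside with the inner floor 6 mm above the table, about 160 mm across inside at the bottom. Origin: centre of its underside; z up. It stands on the other side of the robot's middle line from the tray
- large1: Large ball of lacquered pale wood, 60 mm across, 75 g, slippery (friction about 0.25) and rolling freely with little drag; its origin is its centre, its axes turn as it rolls. Starts at rest on the tray's floor, in the tray's -x half
- large2: Large ball of lacquered pale wood, 60 mm across, 75 g, slippery (friction about 0.25) and rolling freely with little drag; its origin is its centre, its axes turn as it rolls. Starts at rest on the tray's floor, in the tray's -x half
- small1: Small ball of lacquered pale wood, 22 mm across, 10 g, slippery (friction about 0.25) and rolling freely with little drag; its origin is its centre, its axes turn as it rolls. Starts at rest on the tray's floor, in the tray's -x half
- small2: Small ball of lacquered pale wood, 22 mm across, 10 g, slippery (friction about 0.25) and rolling freely with little drag; its origin is its centre, its axes turn as it rolls. Starts at rest on the tray's floor, in the tray's -x half
- small3: Small ball of lacquered pale wood, 22 mm across, 10 g, slippery (friction about 0.25) and rolling freely with little drag; its origin is its centre, its axes turn as it rolls. Starts at rest on the tray's floor, in the tray's -x half
- small4: Small ball of lacquered pale wood, 22 mm across, 10 g, slippery (friction about 0.25) and rolling freely with little drag; its origin is its centre, its axes turn as it rolls. Starts at rest on the tray's floor, in the tray's -x half
- tape_dispenser: Bystander: black desk tape dispenser, 70 by 150 by 87 mm, heavy, beyond the work; origin: centre of its underside
- pen_pot: Bystander: white pot 76 mm wide and 90 mm high with pens standing up to 145 mm; origin: centre of its underside
- carton: Bystander: closed cardboard box 90 by 130 by 75 mm; origin: centre of its underside

How it is judged:
By the outcome, as a careful person would: the job done as asked, in the order asked, and still so for the second after the job is handed in, with the robot touching nothing.
It also fails if it takes over 72 s, if anything falls off the work surface, if the arm or the gripper's body presses on something with over 40 N, if the wrist force passes 120 N, or if a joint passes its speed limit or range.

### The arm

A 7-joint arm with a two-finger parallel gripper is mounted at the origin on the work surface. World frame = base frame: x ahead of the robot, y to its left, z up, the work surface at z = 0. Lengths are in mm, angles in rad, forces in N, time in s.
With the tool pointing down it reaches from about 400 to 900 mm from the base axis. Payload 5.5 kg.
Tool frame: the origin (TCP) lies at the very end of the fingers, on their centre line; the grasp point (between the pads) lies manip.grip_point_offset behind it (manip.grip_point_offset is the distance from the TCP to the grasp point, in mm); z points along the fingers, y is the direction in which the jaws open and shut (so a half turn about z gives the same grasp; the last joint's range is limited). The gripper opens to 85 mm and grips with 20 to 120 N. Pads are 22 mm wide; open, the fingers measure 114 mm over their backs; the gripper's body (76 mm by 85 mm) begins 54 mm behind the grasp point. The pads swing forward as they close: fully open they stand 13 mm farther back than shut.
Start: joints at [1.57, 0.501, -0.427, 1.55, 0.221, 1.138, -0.21], TCP at [169.523, -627.505, 197.41] pointing down, gripper open.
Joint ranges: [-2.88, 2.88], [-0.31, 2.03], [-1.54, 1.56], [0.2, 2.42], [-1.41, 4.55], [0.19, 2.02], [-2.57, 2.57]. Speed limits (rad/s): [2.57, 2.57, 3.14, 3.14, 3.14, 3.14, 3.14].

### API

Orientations are given as [roll, pitch, yaw] about the fixed x, y, z axes, in that order (R = Rz(yaw) Ry(pitch) Rx(roll)).
In Python, from workcell import manip, kin, sense, vision gives the robot as it stands. Calls block until the motion is done:
- manip.move_to(position, orientation): joint-space move of the TCP to a pose.
- manip.movel(position, speed=150, orientation=None, contact_N=None): straight line of the TCP; orientation=None keeps the orientation; speed is the mean speed in mm/s. With contact_N (N) it stops when the force on the tool has changed by that much, and returns True; else False.
- manip.move_j(angles): joint-space move.
- manip.move_gripper(opening, newtons=None): finger opening in mm; newtons is the grip in N (None keeps the last); returns when the fingers have stopped.
- manip.pause(seconds).
- kin.solve_ik(position, orientation): joint angles nearest the present ones, or None.
- sense(): the state.
- vision.read_camera(name): name is "side" or "top"; returns a dict with "frame" (384x512x3 uint8, red, green, blue), "mtx" (3x3 intrinsics, pixels), "view" (4x4, takes a point from world to camera coordinates). Camera axes: x right, y down, z forward; pixel columns grow to the right and rows downward; lengths in mm; the calibration is good to about 2 mm. A picture is of the moment at which its call begins. There is no depth.
A pose or a line that the arm cannot do raises manip.PlanningError and nothing moves.
- manip.close_job(): hands the job in, once; it reports no verdict.
The state is a dict: "time_s": time; "q": joint angles; "qvel": joint speeds; "joint_torque": joint torques, N m; "tcp_pos": TCP position; "ee_rot": TCP orientation; "ft_force": force on the tool from outside, world axes, zero at the start; "torque": the same for the moment, N m; "grip_width": finger opening in mm.
Only numpy, scipy, OpenCV 4.12 (cv2) and the standard library are available. Lean on these libraries where they do the work, as an engineer would, in place of code of your own. Each camera call takes 0.05 s, during which the arm holds its last target. There are 200 camera calls.

## Working session

There is one attempt and no reset: what is moved stays moved. The work goes in short steps, each a Python script; the robot and the scene stay as the last script left them, time stands still between calls to the robot, and variables do not carry over. Pictures are saved under pics/ and viewed, about 8 in all and at most 12, crops included, and the job is handed in when it is done.

```bash
ls; mkdir -p pics
python3 - <<'E'
from workcell import manip,kin,sense,vision
import cv2,numpy as np
for n in("top","side"):
    d=vision.read_camera(n); cv2.imwrite(f"pics/{n}0.png",cv2.resize(d["frame"][:,:,::-1],None,fx=1.5,fy=1.5,interpolation=cv2.INTER_CUBIC)); cv2.imwrite(f"{n}0_raw.png",d["frame"][:,:,::-1]); np.savez(n+"0.npz",**d)
    print(n,d["mtx"],d["view"])
s=sense();print(s, manip.grip_point_offset)
E
```

```text
pics
top [[473.76284473   0.         252.62326708]
 [  0.         473.76284473 188.85142236]
 [  0.           0.           1.        ]] [[-1.94681938e-02 -9.99643358e-01  1.82796716e-02 -1.46150623e+01]
 [-9.82343928e-01  1.57223336e-02 -1.86422145e-01  5.54504165e+02]
 [ 1.86068260e-01 -2.15862268e-02 -9.82299668e-01  1.25485611e+03]
 [ 0.00000000e+00  0.00000000e+00  0.00000000e+00  1.00000000e+00]]
side [[352.24130928   0.         258.23459417]
 [  0.         352.24130928 190.50772214]
 [  0.           0.           1.        ]] [[-9.72183189e-01 -2.33693628e-01  1.57205105e-02  5.36764761e+02]
 [-1.47544497e-01  5.58904136e-01 -8.16000483e-01  1.65202844e+02]
 [ 1.81907855e-01 -7.95621427e-01 -5.77837415e-01  9.30844970e+02]
 [ 0.00000000e+00  0.00000000e+00  0.00000000e+00  1.00000000e+00]]
{'time_s': 0.1, 'q': array([ 1.57018461,  0.50179539, -0.42682443,  1.55132761,  0.22078413,
        1.13831767, -0.21028699]), 'qvel': array([ 0.00243392, -0.00446578, -0.0007848 , -0.00099495, -0.00023116,
       -0.00158539, -0.00158409]), 'joint_torque': array([-1.12070786e-02, -5.70818460e+01, -5.83889499e+00, -2.81749195e+01,
        1.04075132e-02,  5.59218228e-03,  9.95259342e-06]), 'tcp_pos': array([ 169.2962459 , -626.85349418,  196.44615292]), 'ee_rot': array([-3.13979916e+00, -9.22107787e-05,  2.63877619e-01]), 'ft_force': array([ 0.21077752, -0.58521926,  0.13563991]), 'torque': array([ 0.02800401, -0.01418622, -0.05396566]), 'grip_width': 85.36412697818179} 18.700000000000003
```

View pics/top0.png

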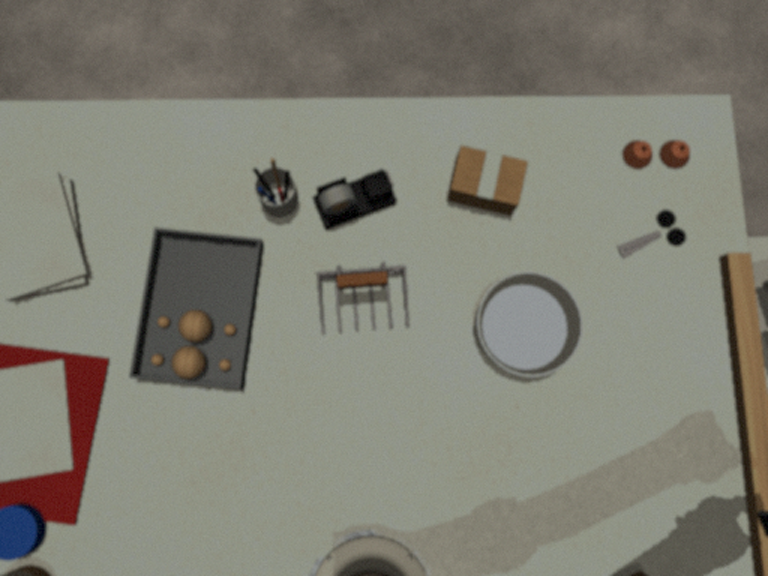

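View pics/side0.png

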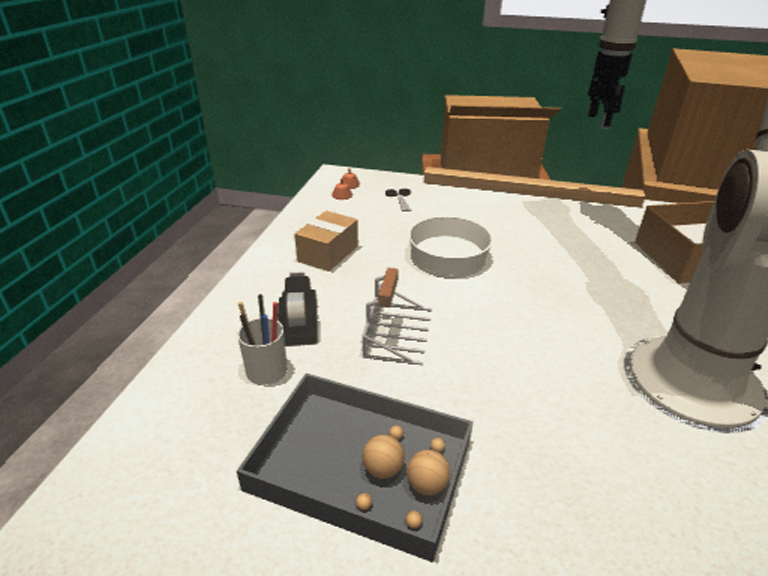

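```bash
cat > h.py <<'E'
from workcell import manip,kin,sense,vision
import cv2,numpy as np
from scipy.spatial.transform import Rotation as R
def ray(d,uv,z):
    "pixel (raw) -> world point on plane z"
    V=d["view"];c=-V[:3,:3].T@V[:3,3]
    r=V[:3,:3].T@np.linalg.inv(d["mtx"])@np.array([uv[0],uv[1],1.])
    return c+r*(z-c[2])/r[2]
def snap(n,name,box=None,k=1.5):
    d=vision.read_camera(n);f=d["frame"][:,:,::-1]
    if box: f=f[box[1]:box[3],box[0]:box[2]]
    cv2.imwrite(f"pics/{name}.png",cv2.resize(f,None,fx=k,fy=k,interpolation=cv2.INTER_CUBIC));return d
def woods(d,box):
    hsv=cv2.cvtColor(d["frame"],cv2.COLOR_RGB2HSV)
    m=cv2.inRange(hsv,(5,70,60),(25,255,255)); k=np.zeros_like(m);k[box[1]:box[3],box[0]:box[2]]=1
    n,l,s,c=cv2.connectedComponentsWithStats(m*k)
    return [(c[i],s[i]) for i in range(1,n) if s[i,4]>8],l
E
python3 - <<'E'
from h import *
d=dict(np.load("top0.npz"));s=dict(np.load("side0.npz"))
for c,st in woods(d,(85,150,180,265))[0]: 
    z=35 if st[4]>150 else 16; print("ball",c*1.5,st[2:],ray(d,c,z).round(1))
hsv=cv2.cvtColor(d["frame"],cv2.COLOR_RGB2HSV)
# tray
m=(d["frame"].max(2)<95).astype(np.uint8);m[:,:80]=0;m[:,182:]=0;m[:145]=0;m[265:]=0
m=cv2.morphologyEx(m,cv2.MORPH_CLOSE,np.ones((25,25)))
cn=max(cv2.findContours(m,0,2)[0],key=cv2.contourArea)
b=cv2.boxPoints(cv2.minAreaRect(cn)); ap=cv2.approxPolyDP(cn,8,True)[:,0]
print("tray px",(ap*1.5).tolist())
P=np.array([ray(d,p,45)[:2] for p in cn[:,0]],np.float32);print("tray rect",cv2.minAreaRect(P))
P=np.array([ray(d,p,45)[:2] for p in ap]);print(P.round(1))
# grip
C,l=woods(d,(210,170,275,200))
for c,st in C: print("grip",c*1.5,st)
i=max(range(len(C)),key=lambda i:C[i][1][4]);
m=np.argwhere(np.isin(l,[l[int(C[i][0][1]),int(C[i][0][0])]]))[:,::-1]
P=np.array([ray(d,p,115)[:2] for p in m],np.float32);print(cv2.minAreaRect(P),P.mean(0))
for uv in [(323,333),(407,326)]: print("tip",ray(d,np.array(uv)/1.5,3))
for uv in [(318,272),(406,267)]: print("backtop",ray(d,np.array(uv)/1.5,53))
for uv in [(474,326),(580,326),(527,272),(527,381)]: print("dish",ray(d,np.array(uv)/1.5,55))
# side view balls & grip
for c,st in woods(s,(225,275,310,360))[0]: print("side ball",c*1.5,st[2:],ray(s,c,35 if st[4]>250 else 16).round(1))
E
```

```text
ball [193.78977273 324.96306818] [ 21  21 352] [485.  316.4  35. ]
ball [162.875 321.375] [ 8  8 48] [495.3 378.4  16. ]
ball [229.125 329.125] [ 8  8 48] [478.7 255.3  16. ]
ball [187.18181818 361.4214876 ] [ 21  22 363] [418.5 326.4  35. ]
ball [156.75 359.04] [ 8  8 50] [425.5 387.1  16. ]
ball [224.44897959 364.2244898 ] [ 8  8 49] [413.7 262.6  16. ]
tray px [[154.5, 229.5], [130.5, 375.0], [241.5, 390.0], [262.5, 237.0]]
tray rect ((517.3074951171875, 306.8753662109375), (206.4324188232422, 285.5831604003906), 82.99760437011719)
[[664.3 392.1]
 [395.2 424.4]
 [364.8 225.5]
 [647.  191.1]]
grip [361.01803279 278.51803279] [224 181  35  11 305]
((550.8834228515625, 7.064460754394531), (25.34691619873047, 89.80570983886719), 1.6121728420257568) [551.2676     8.111826]
tip [469.93578437  81.60178978   3.        ]
tip [480.48048119 -76.9790917    3.        ]
backtop [576.9440336   87.33090967  53.        ]
backtop [583.82696697 -75.04680577  53.        ]
dish [ 471.77852355 -195.81135711   55.        ]
dish [ 468.45762824 -389.66545364   55.        ]
dish [ 570.47300252 -298.47754609   55.        ]
dish [ 370.81993157 -286.79380759   55.        ]
side ball [383.91298343 453.46201657] [ 28  36 724] [483.2 310.   35. ]
side ball [428.55974026 469.06168831] [ 29  38 770] [417.1 319.9  35. ]
side ball [363.22058824 500.82352941] [ 11  12 102] [495.2 376.9  16. ]
side ball [413.07272727 518.61818182] [ 12  13 110] [425.  385.7  16. ]
```

Run:
```python
import cv2,numpy as np
f=cv2.imread("top0_raw.png")
a=cv2.resize(f[145:265,80:280],None,fx=4,fy=4,interpolation=cv2.INTER_CUBIC); cv2.imwrite("pics/crop0.png",a)
```

```text
(no output)
```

View pics/crop0.png

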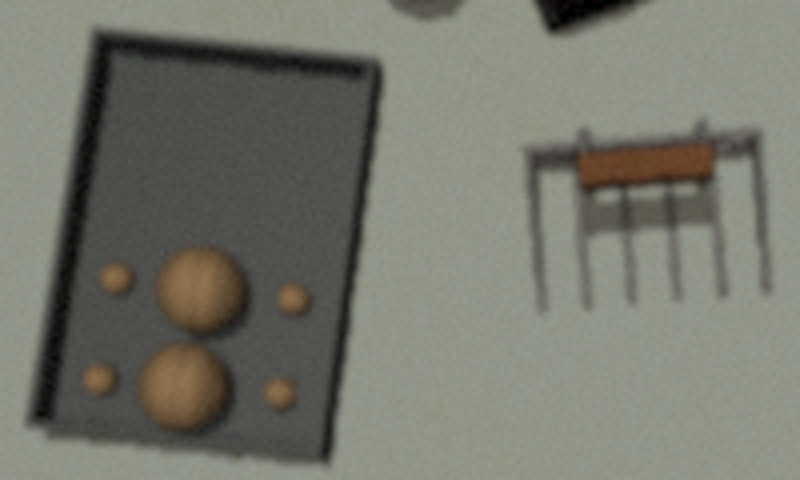

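```bash
cat >> h.py <<'E'
SG=1
def tcp(p,yaw,th):
    "scoop origin p, yaw deg, nose-up deg -> TCP pos, rpy"
    Rs=R.from_euler('ZY',[yaw,th],degrees=True)
    Rt=Rs*R.from_euler('ZX',[SG*90,180],degrees=True)
    return np.array(p,float)+Rs.apply([0,0,105-manip.grip_point_offset]), Rt.as_euler('xyz')
def go(p,yaw,th,speed=100,c=None):
    P,o=tcp(p,yaw,th); return manip.movel(list(P),speed=speed,orientation=list(o),contact_N=c)
TC=np.array([518.5,310.5]);TY=-7.
def tray(lx,ly,z):
    a=np.radians(TY);return [TC[0]+lx*np.cos(a)-ly*np.sin(a),TC[1]+lx*np.sin(a)+ly*np.cos(a),z]
E
python3 - <<'E'
import h
from h import *
s=dict(np.load("side0.npz"));d=dict(np.load("top0.npz"))
print("side rim",[ray(s,np.array(p)/1.5,45)[:2].round(1) for p in [(307,377),(472,421),(240,472),(433,549)]])
print("top rim",[ray(d,np.array(p)/4+[80,145],45)[:2].round(1) for p in [(95,31),(381,63),(327,460),(29,422)]])
print("side dish",[ray(s,np.array(p)/1.5,55)[:2].round(1) for p in [(410,238),(491,238),(450,219),(450,261)]])
for n,p in dict(pen=(278,200),tape=(355,200),carton=(487,180),cartonlow=(483,215)).items(): print(n,ray(d,np.array(p)/1.5,75).round())
for sg in(1,-1):
    h.SG=sg
    for nm,a in dict(grasp=([552,7,0],3,0),up=([552,7,150],3,0),in0=(tray(93,0,90),TY,0),in1=(tray(93,0,5),TY,0),end=(tray(-40,0,5),TY,0),tilt=(tray(-40,0,15),TY,13),lift=(tray(-20,0,120),TY,13),dish=([580,-293,110],0,13),pour=([580,-293,70],0,-15),pour2=([580,-293,90],0,-25)).items():
        P,o=tcp(*a);q=kin.solve_ik(list(P),list(o));print(sg,nm,None if q is None else np.round(q,2))
E
```

```text
side rim [array([638.2, 203.9]), array([367.7, 228.8]), array([662.4, 393.9]), array([392.3, 435.2])]
top rim [array([665. , 390.1]), array([639. , 190.3]), array([364.8, 223.5]), array([393.8, 423.7])]
side dish [array([ 562.7, -262.5]), array([ 382.4, -311. ]), array([ 486.8, -378.1]), array([ 460.2, -188.8])]
pen [709. 159.  75.]
tape [707.  17.  75.]
carton [ 742. -229.   75.]
cartonlow [ 675. -219.   75.]
1 grasp [ 0.61  0.6  -0.88  1.88  0.57  0.93 -0.48]
1 up [ 0.88  0.58 -1.29  1.74  0.58  1.28 -0.5 ]
1 in0 [ 0.24  0.93 -1.31  1.47  0.9   1.42 -1.22]
1 in1 [ 0.24  1.06 -1.31  1.54  1.04  1.36 -1.29]
1 end [ 0.25  0.9  -1.3   1.82  0.94  1.21 -1.49]
1 tilt [ 0.25  1.04 -1.31  1.6   0.8   1.39 -1.28]
1 lift [ 0.24  0.9  -1.3   1.47  0.65  1.51 -1.19]
1 dish [ 0.81  0.78 -0.79  1.26  0.55  1.53  0.03]
1 pour [ 1.26  0.52 -0.96  1.87  0.46  0.76  0.12]
1 pour2 [ 1.39  0.39 -0.93  2.02  0.18  0.5   0.42]
-1 grasp [-0.87  0.74  1.13  1.93 -0.8   1.01 -2.46]
-1 up [-1.02  0.62  1.38  1.8  -0.64  1.28 -2.56]
-1 in0 [ 0.24  0.93 -1.31  1.47  0.9   1.42  1.93]
-1 in1 [ 0.24  1.06 -1.31  1.54  1.04  1.36  1.85]
-1 end [ 0.25  0.9  -1.3   1.82  0.94  1.21  1.66]
-1 tilt [ 0.25  1.04 -1.31  1.6   0.8   1.39  1.86]
-1 lift [ 0.24  0.9  -1.3   1.47  0.65  1.51  1.96]
-1 dish [-0.26  1.06  1.35  1.31 -0.83  1.64 -2.17]
-1 pour [-0.18  0.48  0.91  1.91 -0.74  0.83 -2.03]
-1 pour2 [ 0.92  0.27 -0.36  2.04 -0.3   0.5  -2.32]
```

```bash
sed -i 's/518.5,310.5/516.5,309.5/' h.py
python3 - <<'E'
from h import *
P,o=tcp([552,7,140],3,0); manip.move_to(list(P),list(o))
d=snap("top","above")
manip.move_gripper(60,90)
print("c",go([552,7,0],3,0,120,8)); print(sense()["tcp_pos"])
manip.move_gripper(0,90); s=sense();print(s["grip_width"],s["tcp_pos"],s["ft_force"])
go([552,7,120],3,0,100); s=sense();print(s["grip_width"],s["ft_force"],s["torque"])
go(tray(93,2.5,100),TY,0,170)
s=sense();print(s["time_s"],s["tcp_pos"],s["ee_rot"])
d=snap("top","t1",(80,100,280,265),4);np.savez("top1.npz",**d)
d=snap("side","s1",(130,170,350,370),3.2);np.savez("side1.npz",**d)
E
```

```text
c False
[552.68312486   7.17568945  87.09486696]
-0.3580396198012332 [552.00221974   6.97202466  86.31534634] [-0.03653888  0.85088502 -0.38741095]
0.3282695461308492 [-0.501777    0.54268631 -0.38063957] [ 0.02767233  0.03416365 -0.00311074]
8.3333 [609.47423696 299.53299588 186.28738326] [3.14141646e+00 5.79613315e-04 1.44730792e+00]
```

View pics/s1.png

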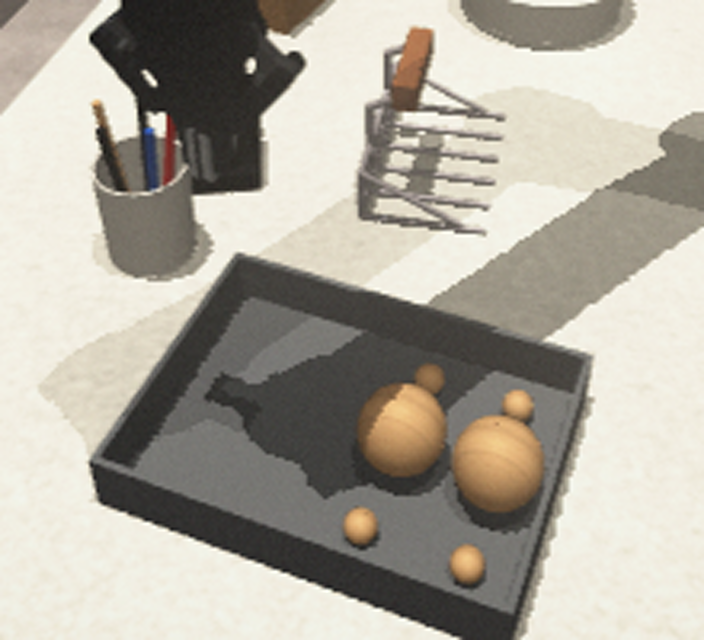

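View pics/t1.png

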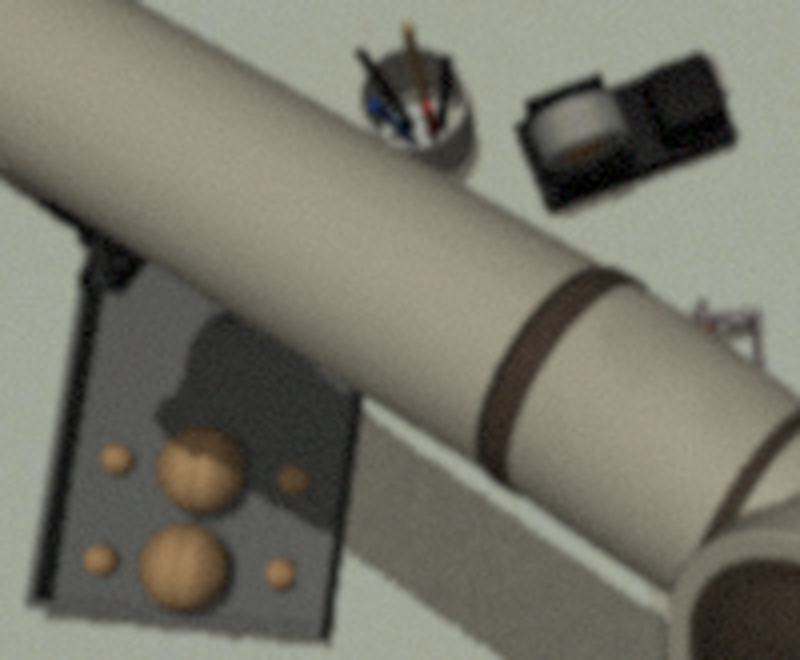

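Run:
```python
from h import *
d=dict(np.load("top0.npz"));s=dict(np.load("side0.npz"));s1=dict(np.load("side1.npz"))
for q in (s,s1):
    for c,st in woods(q,(235,165,285,210))[0]: print("grip side",c,st,[ray(q,c,z).round(1) for z in(95,105,119)])
c=np.array([361,278.5])/1.5; print("top",[ray(d,c,z).round(1) for z in (95,105,119)])
for p in [(365,357),(424,363),(431,311),(366,300)]: print("side corner",ray(s,np.array(p)/1.5,3).round(1))
a=cv2.imread("pics/above.png");print(a.shape)
```

```text
grip side [258.1838565  191.33183857] [252 178  13  27 223] [array([555.3,  -6.2,  95. ]), array([552.2,   7.5, 105. ]), array([547.8,  26.7, 119. ])]
grip side [258.12       191.43555556] [252 178  13  27 225] [array([555.3,  -5.7,  95. ]), array([552.2,   8. , 105. ]), array([547.8,  27.2, 119. ])]
top [array([555.2,   8.2,  95. ]), array([553.3,   8.2, 105. ]), array([550.5,   8.1, 119. ])]
side corner [572.   91.5   3. ]
side corner [465.1  80.1   3. ]
side corner [478.5 -73.1   3. ]
side corner [616.1 -75.5   3. ]
(576, 768, 3)
```

View pics/above.png

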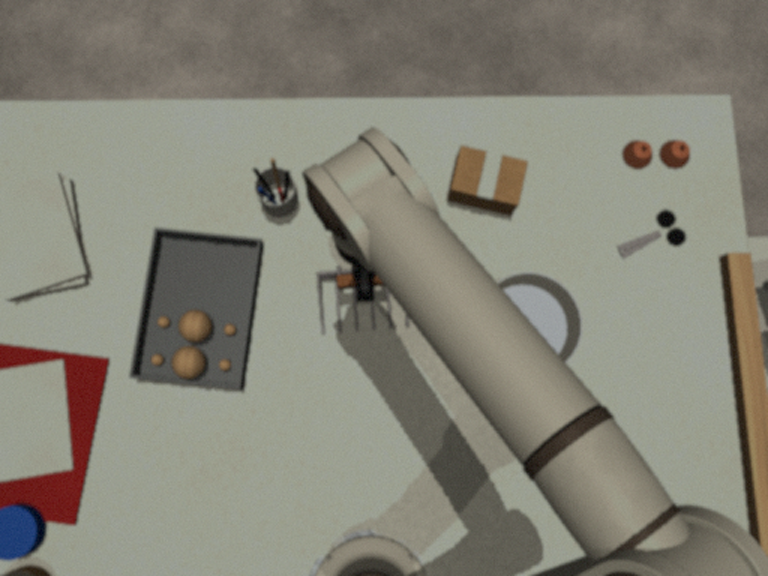

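Run:
```python
from h import *
s1=dict(np.load("side1.npz"));d=dict(np.load("top0.npz"))
def pr(d,p):
    v=d["mtx"]@(d["view"][:3,:3]@p+d["view"][:3,3]);return v[:2]/v[2]
u=pr(s1,np.array([609.5,299.5,186.3]));print("side tcp raw",u,"crop",(u-[130,170])*3.2)
u=pr(d,np.array([552.,7,226.3]));print("top above 1.5x",u*1.5)
# go above scoop, open, descend halfway; look from side
P,o=tcp([553,8,120],3,0); manip.move_to(list(P),list(o)); manip.move_gripper(60,90); print(sense()["grip_width"])
go([553,8,40],3,0,150); print(sense()["tcp_pos"])
snap("side","g",(190,110,330,250),4)
go([553,8,0],3,0,100,8); print(sense()["tcp_pos"],sense()["ft_force"])
d=vision.read_camera("side")
f=d["frame"][110:250,190:330,::-1]
a=cv2.imread("pics/g.png"); b=cv2.resize(f,None,fx=4,fy=4,interpolation=cv2.INTER_CUBIC)
cv2.imwrite("pics/g2.png",cv2.resize(np.hstack([a,b]),(800,400)));print(sense()["time_s"])
```

```text
side tcp raw [196.04447586 236.39741816] crop [211.34232276 212.47173812]
top above 1.5x [361.26626252 264.60390809]
60.01272560819641
[553.4653946    8.4393128  126.88338432]
[552.60976955   8.25082218  85.76195088] [ 0.26308035 -0.06059139  0.03249397]
11.5083
```

View pics/g2.png

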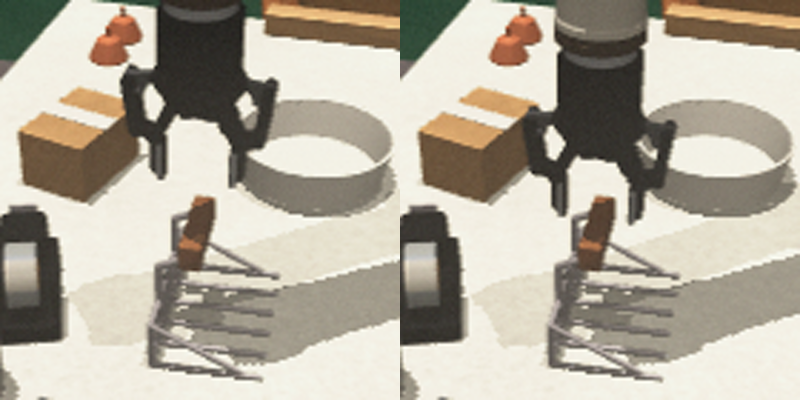

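Run:
```python
from h import *
go([553,8,90],3,0,200)
P,o=tcp([553,8,90],3,0)
manip.movel([450,148,120],speed=200,orientation=list(o)); manip.move_gripper(0,40); print(sense()["tcp_pos"],sense()["grip_width"])
d=snap("side","c1");np.savez("sc.npz",**d);np.savez("tc.npz",**vision.read_camera("top"))
a=d["frame"];
try:
    manip.movel([450,148,30],speed=150); print(manip.movel([450,148,-35],speed=30,contact_N=3))
except Exception as e: print(repr(e))
s=sense();print(s["tcp_pos"],s["ft_force"],s["time_s"])
x,y=200,20
d=vision.read_camera("side");f=np.hstack([a,d["frame"]])[:,:,::-1]
f=np.hstack([a[120:320,150:400],d["frame"][120:320,150:400]])[:,:,::-1];cv2.imwrite("pics/c2.png",cv2.resize(f,None,fx=1.6,fy=1.6,interpolation=cv2.INTER_CUBIC))
manip.movel([450,148,160],speed=200)
```

```text
[450.03564203 147.95759453 120.02998507] -0.36046564489222327
True
[450.01199046 147.98571348 -33.77142477] [-0.47240597  0.061003    5.888584  ] 16.6
```

View pics/c2.png

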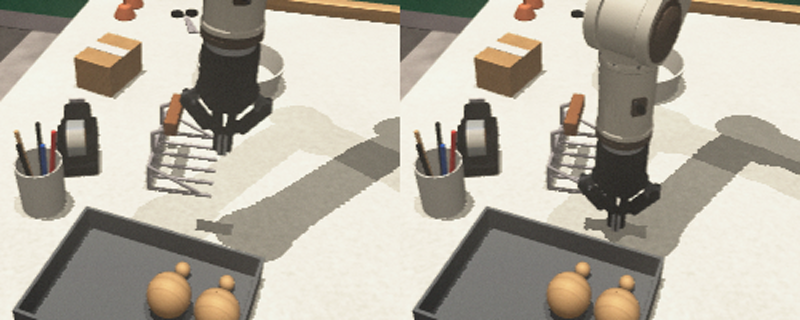

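```bash
sed -i 's/105-manip.grip_point_offset\]/50.5]/' h.py
python3 - <<'E'
from h import *
P,o=tcp([553,8,110],3,0); manip.movel(list(P),speed=250,orientation=list(o)); manip.move_gripper(60,90)
print("c",go([553,8,0],3,0,120,8)); print(sense()["tcp_pos"])
manip.move_gripper(0,100); s=sense();print(s["grip_width"],s["ft_force"])
if s["grip_width"]<15: raise SystemExit
go([553,8,110],3,0,100); s=sense();print(s["grip_width"],s["ft_force"],s["torque"])
for nm,a in dict(in1=(tray(93,2.5,5),TY,0),end=(tray(-40,2.5,5),TY,0),tilt=(tray(-40,2.5,15),TY,13),lift=(tray(-20,2.5,120),TY,13),dish=([580,-293,110],0,13),pour=([580,-293,70],0,-15),pour2=([580,-293,90],0,-25)).items():
    P,o=tcp(*a);q=kin.solve_ik(list(P),list(o));print(nm,None if q is None else np.round(q,2))
go(tray(93,2.5,95),TY,0,200)
s=sense();print(s["time_s"],s["tcp_pos"],s["ee_rot"])
d=vision.read_camera("top");e=vision.read_camera("side");np.savez("top1.npz",**d);np.savez("side1.npz",**e)
f=np.hstack([cv2.resize(d["frame"][130:270,80:220],(400,400)),cv2.resize(e["frame"][170:370,150:350],(400,400))]);cv2.imwrite("pics/h1.png",f[:,:,::-1])
E
```

```text
c False
[553.68853643   8.28745872  51.23869966]
20.631340695683114 [-2.53675617 -0.92355362  5.92675124]
20.758512031610778 [-0.43572402 -0.28705424 -2.37367474] [ 0.04074249 -0.02035025  0.029692  ]
in1 [ 0.1   0.88 -0.94  1.56  0.77  1.11 -1.15]
end [ 0.09  0.75 -1.    1.84  0.76  0.99 -1.36]
tilt [ 0.14  0.89 -1.03  1.64  0.61  1.19 -1.15]
lift [ 0.17  0.8  -1.1   1.52  0.52  1.37 -1.09]
dish [ 0.93  0.91 -1.04  1.32  0.75  1.57 -0.1 ]
pour [ 1.38  0.74 -1.2   1.87  0.83  0.84 -0.16]
pour2 [ 1.55  0.69 -1.27  2.02  0.86  0.61 -0.15]
23.6083 [609.5017572  299.17234536 145.34683018] [3.14147083e+00 1.03112617e-03 1.44715625e+00]
```

View pics/h1.png

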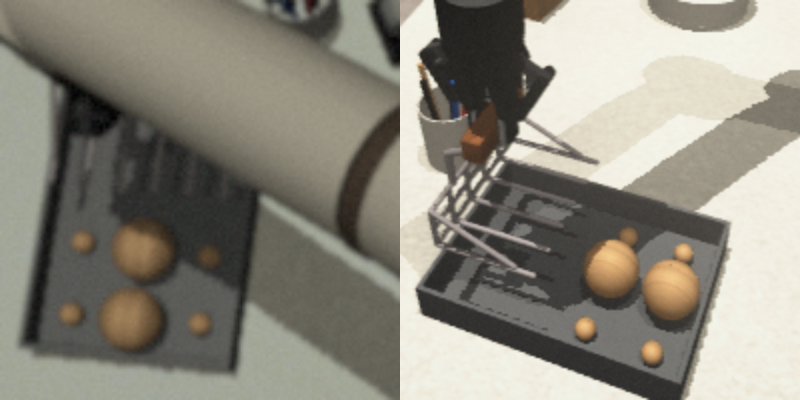

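Run:
```python
from h import *
e=dict(np.load("side1.npz"))
a=np.radians(TY);M=np.array([[np.cos(a),np.sin(a)],[-np.sin(a),np.cos(a)]])
for p in [(535,275),(549,249),(574,206),(598,161)]:
    w=ray(e,((p[0]-400)/2+150,p[1]/2+170),98);print(w.round(1),(M@(w[:2]-TC)).round(1))
```

```text
[540.2 385.7  98. ] [14.2 78.5]
[536.7 353.8  98. ] [14.6 46.4]
[528.4 295.2  98. ] [ 13.5 -12.8]
[520.8 225.6  98. ] [ 14.5 -82.8]
```

Run:
```python
from h import *
ly=5
go(tray(93,ly,95),TY,0,100); go(tray(93,ly,14),TY,0,80)
f0=sense()["ft_force"]
c=go(tray(93,ly,-3),TY,0,20,3)
s=sense();z=s["tcp_pos"][2]-50.5;print(c,z,f0,s["ft_force"],s["time_s"])
z+=0.7
go(tray(93,ly,z),TY,0,20); print(sense()["ft_force"])
c=go(tray(-41,ly,z),TY,0,45,6); s=sense();print(c,s["tcp_pos"]-tcp(tray(-41,ly,z),TY,0)[0],s["ft_force"],s["time_s"])
open("z.txt","w").write(repr(z))
d=vision.read_camera("top");e=vision.read_camera("side")
f=np.hstack([cv2.resize(d["frame"][130:270,80:220],(400,400)),cv2.resize(e["frame"][200:360,180:340],(400,400))]);cv2.imwrite("pics/h2.png",f[:,:,::-1])
```

```text
True 5.7417189749120325 [ 0.56227707 -0.53727752 -2.7035613 ] [-1.10396669 -0.52252138  5.44323178] 25.6417
[-0.66924929  0.06203472 -3.37622188]
False [ 0.98168457 -0.11702003  0.19418008] [ 4.69153543 -0.56044947 -4.50376265] 29.0417
```

View pics/h2.png

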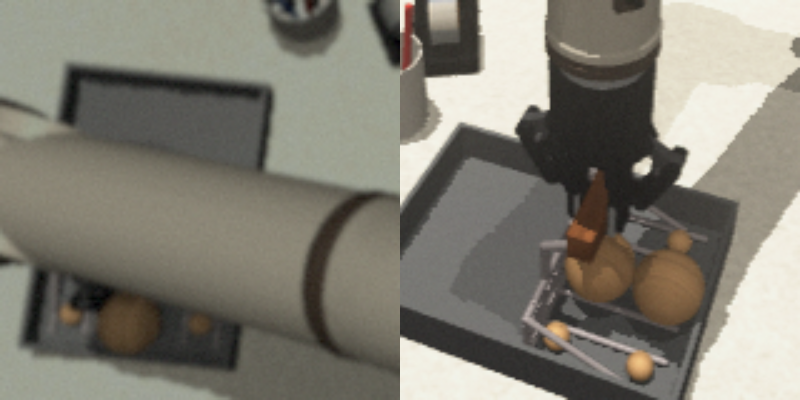

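Run:
```python
from h import *
ly=5;z=float(open("z.txt").read())
def bk(lx,zb,th,sp):
    t=np.radians(th); go(tray(lx-30*np.cos(t),ly,zb+30*np.sin(t)),TY,th,sp)
bk(-10,z+.5,4,15); bk(-8,z+1,8,20); bk(-6,z+1.5,12.5,20)
print(sense()["ft_force"],sense()["time_s"])
manip.pause(.3)
bk(-4,z+25,12.5,40); bk(-2,110,12.5,80); manip.pause(.2)
print(sense()["ft_force"],sense()["time_s"])
d=vision.read_camera("top");e=vision.read_camera("side");np.savez("top2.npz",**d);np.savez("side2.npz",**e)
f=np.hstack([cv2.resize(d["frame"][130:270,80:220],(400,400)),cv2.resize(e["frame"][170:360,160:350],(400,400))]);cv2.imwrite("pics/h3.png",f[:,:,::-1])
```

```text
Traceback (most recent call last):
ValueError: could not convert string to float: 'np.float64(6.441718974912033)'
```

Run:
```python
from h import *
ly=5;z=6.44
def bk(lx,zb,th,sp):
    t=np.radians(th); go(tray(lx-30*np.cos(t),ly,zb+30*np.sin(t)),TY,th,sp)
bk(-10,z+.5,4,15); bk(-8,z+1,8,20); bk(-6,z+1.5,12.5,20)
print(sense()["ft_force"],sense()["time_s"])
manip.pause(.3)
bk(-4,z+25,12.5,40); bk(-2,110,12.5,80); manip.pause(.2)
print(sense()["ft_force"],sense()["time_s"])
d=vision.read_camera("top");e=vision.read_camera("side");np.savez("top2.npz",**d);np.savez("side2.npz",**e)
f=np.hstack([cv2.resize(d["frame"][130:270,80:220],(400,400)),cv2.resize(e["frame"][170:360,160:350],(400,400))]);cv2.imwrite("pics/h3.png",f[:,:,::-1])
```

```text
[ 0.45021346 -0.22421927 -4.00862788] 30.5833
[ 0.35981171  0.01729413 -4.43813896] 32.9583
```

View pics/h3.png

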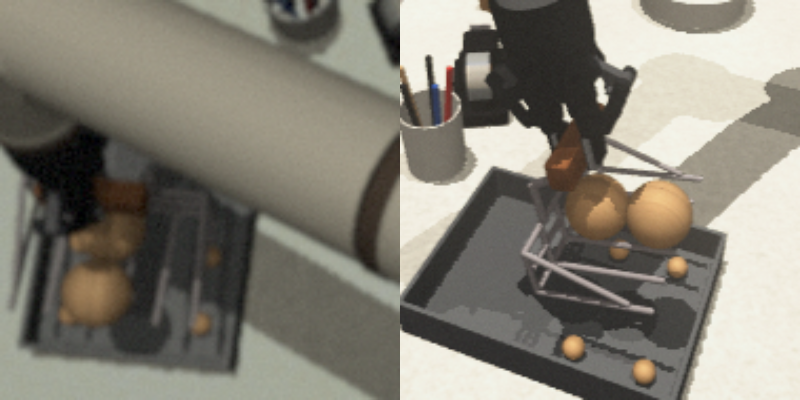

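Run:
```python
from h import *
DX,DY=471,-290
def ns(x,zn,th,sp):
    t=np.radians(th); go([x+78*np.cos(t),DY,zn-78*np.sin(t)],0,th,sp)
ns(DX+25,135,12.5,130); print(sense()["ft_force"],sense()["time_s"])
ns(DX+25,84,12.5,60); ns(DX+25,67,3,25); print(sense()["ft_force"],sense()["time_s"])
for th,zn,sp in((-2,64,8),(-6,63,7),(-11,62,8),(-18,62,12)):
    ns(DX+25,zn,th,sp); print(th,sense()["ft_force"].round(1),sense()["time_s"])
manip.pause(.4);print(sense()["ft_force"].round(1))
d=vision.read_camera("top");e=vision.read_camera("side");np.savez("top3.npz",**d);np.savez("side3.npz",**e)
f=np.hstack([cv2.resize(d["frame"][150:290,280:420],(400,400)),cv2.resize(e["frame"][90:250,220:380],(400,400))]);cv2.imwrite("pics/h4.png",f[:,:,::-1])
for c,st in woods(d,(300,170,400,270))[0]: print("t",c,st)
for c,st in woods(e,(250,120,350,200))[0]: print("s",c,st)
```

```text
[ 0.43033374  0.60031386 -4.5753361 ] 37.925
[ 0.11362227 -0.61706657 -3.96636349] 39.3667
-2 [ 0.4  0.6 -4. ] 40.2417
-6 [ 2.3  0.2 -2.1] 41.2083
-11 [ 4.4  0.5 -1.4] 42.2833
-18 [ 5.2  1.2 -1.5] 43.375
[ 4.7  0.1 -1.7]
t [349.11009174 184.8440367 ] [343 181  13   9 109]
t [353.92056075 218.21962617] [345 209  17  21 214]
t [354.35353535 238.33333333] [345 229  17  19 198]
s [283.33783784 124.28378378] [279 120  10  11  74]
s [325.73315364 123.03773585] [292 120  58  10 371]
s [308.54196643 158.3381295 ] [294 147  32  24 417]
```

Run:
```python
from h import *
DX,DY=471,-290
d=dict(np.load("top3.npz"))
for u in((353.9,218.2),(354.4,238.3)): print([ray(d,u,z).round(1) for z in(36,95)])
def ns(x,zn,th,sp):
    t=np.radians(th); go([x+78*np.cos(t),DY,zn-78*np.sin(t)],0,th,sp)
ns(DX+35,62,-18,25);print(sense()["ft_force"].round(1)); 
ns(DX+45,64,-18,25);manip.pause(.3);print(sense()["ft_force"].round(1),sense()["time_s"])
d=vision.read_camera("top");e=vision.read_camera("side")
f=np.hstack([cv2.resize(d["frame"][150:290,280:420],(400,400)),cv2.resize(e["frame"][90:250,220:380],(400,400))]);cv2.imwrite("pics/h5.png",f[:,:,::-1])
for c,st in woods(d,(300,200,400,270))[0]: print("t",c,st,ray(d,c,36).round(1))
for c,st in woods(e,(250,120,350,200))[0]: print("s",c,st,ray(e,c,36).round(1))
```

```text
[array([ 469.9, -304. ,   36. ]), array([ 462.7, -290. ,   95. ])]
[array([ 414.3, -302.1,   36. ]), array([ 409.7, -288.2,   95. ])]
[ 0.3  1.2 -2.7]
[-0.   0.3 -2.7] 45.2833
t [350.53768844 208.81407035] [342 200  17  19 199] [ 496.4 -296.2   36. ]
t [354.43781095 238.18905473] [347 230  16  18 201] [ 414.7 -302.2   36. ]
s [276.90322581 123.62903226] [273 120  10  10  62] [ 612.6 -586.9   36. ]
s [323.97435897 122.93333333] [286 120  64  10 390] [ 420.1 -647.6   36. ]
s [292.91981132 161.38207547] [285 153  16  17 212] [ 498.3 -294.1   36. ]
s [315.81770833 162.67708333] [308 156  18  15 192] [ 419.5 -306.2   36. ]
```

View pics/h5.png

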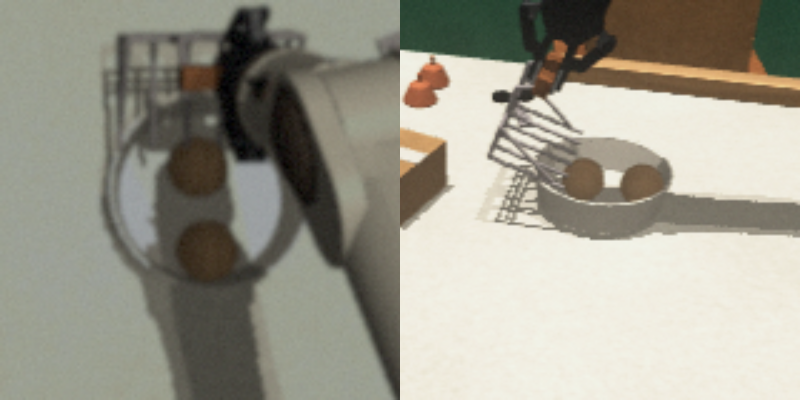

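Run:
```python
from h import *
DX,DY=471,-290
t=np.radians(-18)
go([DX+45+78*np.cos(t),DY,120-78*np.sin(t)],0,-18,100)
go([575,DY,125],0,0,100); go([553,8,110],3,0,140); go([553,8,12],3,0,100)
f0=sense()["ft_force"]
c=go([553,8,-4],3,0,15,1.8); s=sense();print(c,s["tcp_pos"][2]-50.5,f0.round(1),s["ft_force"].round(1),s["time_s"])
z=s["tcp_pos"][2]
manip.move_gripper(45);manip.pause(.2);print(sense()["ft_force"].round(1),sense()["grip_width"])
P,o=tcp([553,8,60],3,0);manip.movel(list(P),speed=60)
manip.movel([553,8,260],speed=200); 
manip.move_to([300,-500,300],list(o)); s=sense();print(s["time_s"])
d=vision.read_camera("top");e=vision.read_camera("side");np.savez("top4.npz",**d);np.savez("side4.npz",**e)
for n,b in dict(tray=(85,150,180,265),grip=(210,170,275,200),dish=(300,170,400,270)).items():
    for c,st in woods(d,b)[0]: print(n,c.round(1),st[2:],ray(d,c,{'tray':16,'grip':105,'dish':36}[n]).round(1))
for c,st in woods(e,(235,165,285,210))[0]: print("side grip",c,st[2:],ray(e,c,105).round(1))
# compare with start, static areas
d0=dict(np.load("top0.npz"))
df=np.abs(d["frame"].astype(int)-d0["frame"]).max(2)
for n,(x0,y0,x1,y1) in dict(pen=(165,105,202,146),tape=(208,112,266,154),carton=(296,95,354,144),scoop=(208,172,276,225)).items(): print(n,(df[y0:y1,x0:x1]>40).sum())
```

```text
True 0.7288874583119735 [-0.7 -0.2 -2.8] [-0.6 -0.6  4.4] 50.7167
[0.5 0.2 0.1] 45.06690279269462
55.3833
tray [108.  214.1] [ 9  8 48] [495.8 380.1  16. ]
tray [152.7 219.3] [ 8  8 48] [478.9 255.3  16. ]
tray [104.5 239.4] [ 8  8 52] [425.4 387.2  16. ]
tray [149.6 242.8] [ 8  9 52] [413.8 262.8  16. ]
grip [240.8 186. ] [ 35  12 308] [552.5   7.9 105. ]
dish [348.6 208.4] [ 20  20 319] [ 497.7 -290.7   36. ]
dish [352.  237.9] [ 21  21 340] [ 415.6 -295.5   36. ]
side grip [258.41628959 191.51131222] [ 13  26 221] [551.3   8.2 105. ]
pen 0
tape 0
carton 0
scoop 0
```

```bash
python3 -c "
from workcell import manip
manip.close_job()"
```

```text
the job is handed in; nothing more can be done
```

The job is done and handed in: both large balls are in the white dish, and the scoop is back on the table where it started. The robot clock read 55.4 s at the last check, against the 72 s limit.

**What went wrong on the way:**
- **First grasp:** it closed on nothing. A light touch on bare table showed the fingertips about 34 mm above the reported TCP. I corrected for that and the second grasp held.
- **Pouring:** the second large ball briefly wedged between the bar tips and the first ball, at about 5 N. Drawing the scoop back slowly freed it, and both balls settled in the dish.

**Last checks:**
- **Large balls:** the top camera shows both resting in the dish.
- **Small balls:** all four are in the tray, within about 2 mm of where they started.
- **Scoop:** its grip is within about 1–2 mm of its start in both views, and the picture area around it matches the start image.
- **Bystanders:** the top view shows no change at the pen pot, tape dispenser or carton.
- **Dish position:** I did not measure it again after the pour.

The last check script found no failure or disagreement. I read it as numbers only, because I had used all 12 picture views by then.

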